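Open the rejects carton and tip the rejected sensors in

TASK

Fold both long flaps of the cardboard carton outwards, well past upright, so that it stands open; then pick up the aluminium scoop tray by its upright black grip, bring its open lip low over the carton's mouth and tip all four rejected sensors off it into the carton. Put the empty tray back down flat on the granite plate and let go, with the flaps still folded out and without knocking or shifting the other things on the bench.

Things in the scene. Friction and masses are not known exactly. Their poses are not given: they have to be found in the camera images.
- carton: Brown cardboard carton, fixed, on the left or right half of the bench, turned up to 0.3 rad: 150 mm (its x) by 200 mm (its y) by 110 mm high outside, walls and floor 4 mm. Origin at the centre of its underside, z up. Its short flaps already hang outside its y ends (reaching 18 mm out, below the rim); the long flaps on its x sides stand ajar over the mouth. Two earlier rejects lie on its floor.
- carton_mouth (a point): Centre of the carton's mouth, 110 mm above the carton's origin, same axes.
- flap_near (a joint): Angle of the long flap hinged on the carton's -x (robot) side: 75 mm from hinge to free edge, 196 mm wide along the carton's y, 4 mm thick. 0 = level across the mouth, 1.57 = upright, 3.14 = level outside; stops at 4.2. Starts at 0.7 to 1.2. A stiff crease: it stays where it is left; about 0.6 N at the edge moves it. The flaps do not catch on each other.
- flap_far (a joint): The same for the long flap hinged on the carton's +x (far) side, opening the other way.
- flap_near_hinge (a point): Middle of the near flap's hinge line (which runs along the carton's y), 75 mm to the carton's -x from the centre, 110 mm up.
- flap_far_hinge (a point): Middle of the far flap's hinge line, 75 mm to the carton's +x from the centre, 110 mm up.
- flap_near_edge (a point): Middle of the near flap's free edge.
- flap_far_edge (a point): Middle of the far flap's free edge.
- plate: Grey granite plate, fixed: 300 mm (x) by 260 mm (y), top 45 mm above the bench. Origin at the centre of its underside, on the bench; z up. It stands on the half of the bench that the carton does not; turned by up to 0.15 rad.
- tray: Loose aluminium scoop tray, 220 g, on the plate with the rejects on it: floor 150 (its x) by 100 by 4 mm, walls 4 mm thick and 20 mm high on both y sides and the -x back, none at the +x end (the lip): pieces slide off there once it is tipped lip-down by 24 to 34 degrees. Origin at the centre of its underside, z up; x, from grip to lip, starts within 0.6 rad of straight away from the robot.
- tray_grip (a point): Point to pinch on the tray's upright black grip, a plate 10 mm thick (tray x), 50 mm wide (tray y), rising to 64 mm above the tray's underside just inside its back wall. The point is mid-thickness and mid-width, 68 mm behind the tray's origin and 45 mm above its underside. No reject stands within 38 mm of it.
- tray_lip (a point): Middle of the tray's open lip: 75 mm ahead of the tray's origin (its +x), on the floor's upper face, 4 mm above its underside.
- reject_a: Rejected sensor on the tray: round dark green can, 32 mm across, 24 mm high, 45 g, steel top. Origin at the centre of its underside.
- reject_b: Rejected sensor on the tray: square black block, 28 x 28 x 26 mm, 45 g, steel top. Origin at the centre of its underside.
- reject_c: Another square black reject like reject_b.
- reject_d: Another round green reject like reject_a.
- wash_bottle: Bystander: white wash bottle standing beyond one y end of the carton (which end varies), 168 to 185 mm from its centre; 68 mm across, 194 mm high, plus a thin bent spout to 227 mm that reaches 53 mm from its axis. Origin at the centre of its underside.
- mug: Bystander: white mug standing beyond the other y end of the carton, 168 to 185 mm from its centre; 72 mm across plus its handle, 85 mm high. Origin at the centre of its underside.
- disc: Bystander on the plate's far part: black encoder disc, 60 mm across, 6 mm thick with a hub to 10 mm. Origin at the centre of its underside.
- screw_jar: Bystander on the plate's far part: low clear jar of brass screws, 50 mm across, 26 mm high. Origin at the centre of its underside.
- gauge_block: Bystander on a robot-side corner of the plate: steel gauge block 35 x 30 x 9 mm. Origin at the centre of its underside.
- screwdriver: Bystander: small screwdriver 110 mm long lying crosswise on the bench, straight ahead of the robot, between carton and plate. Origin at its middle, on the bench.

How it is judged (in metres and radians):
On the way, in this order (a step that is already met when the one before it is completed fails the run):
1. both long flaps are folded outwards past upright (each over 2.0 rad, 115 degrees) (value of joint each of flap_near, flap_far above 2 rad), for 0.2 s.
2. the tray is tipped by over 20 degrees with the middle of its lip over the mouth and less than 80 mm above the rim (angle between tray's own z axis and vertical above 0.35 rad and x of tray_lip in the frame of carton_mouth between -0.071 and 0.071 m and y of tray_lip in the frame of carton_mouth between -0.096 and 0.096 m and z of tray_lip in the frame of carton_mouth below 0.08 m), for 0.1 s.
3. all four rejects are in the carton (x of reject_a in the frame of carton between -0.075 and 0.075 m and y of reject_a in the frame of carton between -0.1 and 0.1 m and z of reject_a in the frame of carton between -0.005 and 0.1 m and x of reject_b in the frame of carton between -0.075 and 0.075 m and y of reject_b in the frame of carton between -0.1 and 0.1 m and z of reject_b in the frame of carton between -0.005 and 0.1 m and x of reject_c in the frame of carton between -0.075 and 0.075 m and y of reject_c in the frame of carton between -0.1 and 0.1 m and z of reject_c in the frame of carton between -0.005 and 0.1 m and x of reject_d in the frame of carton between -0.075 and 0.075 m and y of reject_d in the frame of carton between -0.1 and 0.1 m and z of reject_d in the frame of carton between -0.005 and 0.1 m), for 0.2 s.
At the end, for the whole second after the job is handed in: All four rejects lie at rest inside the carton below its rim; both long flaps are still folded out past 2.0 rad (115 degrees); the tray lies flat (within 5 degrees) and at rest on the granite plate, its origin within 120 mm (plate x) and 100 mm (plate y) of the plate's centre (all of step 1 and all of step 3 and angle between tray's own z axis and vertical below 0.08 rad and z of tray in the frame of plate between 0.04 and 0.052 m and linear speed of tray below 0.03 m/s and x of tray in the frame of plate between -0.12 and 0.12 m and y of tray in the frame of plate between -0.1 and 0.1 m and linear speed of each of reject_a, reject_b, reject_c, reject_d below 0.05 m/s); the robot touches nothing.
It fails at once if a bystander is shifted by more than 30 mm (distance of any of wash_bottle, mug, disc, screw_jar, gauge_block, screwdriver from where it was at the start of the episode above 0.03 m).
It fails at once if the wash bottle or the mug is knocked over (angle between any of wash_bottle, mug's own z axis and vertical above 0.5 rad).
It fails at once if a reject is dropped from a height (it moves faster than 2.5 m/s) (linear speed of any of reject_a, reject_b, reject_c, reject_d above 2.5 m/s).
It also fails if it takes over 70 s, if anything falls off the work surface, if the arm or the gripper's body presses on something with over 40 N, if the wrist force passes 120 N, or if a joint passes its speed limit or range.

ROBOT

A 6-joint arm with a two-finger parallel gripper is mounted at the origin on the work surface. World frame = base frame: x ahead of the robot, y to its left, z up, the work surface at z = 0. Lengths are in mm, angles in degrees, forces in N, time in s.
With the tool pointing down it reaches from about 350 to 850 mm from the base axis. Payload 8.1 kg.
Tool frame: the origin (TCP) lies midway between the tips of the shut fingers; the grasp point (between the pads) lies 19 mm behind it; z points along the fingers, y is the line along which they close (so a half turn about z gives the same grasp; the last joint's range is limited). The gripper opens to 85 mm and grips with 20 to 120 N. Pads are 22 mm wide; open, the fingers measure 114 mm over their backs; the gripper's body (76 mm by 85 mm) begins 54 mm behind the grasp point. The pads swing forward as they close: fully open they stand 13 mm farther back than shut.
Start: joints at [67.07, 7.471, 85.268, -0, 87.261, -4.893], TCP at [185.754, 570.527, 231.292] pointing down, gripper open.
Joint ranges: [-169.43, 169.43], [-51.17, 129.36], [1.28, 143.12], [-76.62, 256.62], [0, 156.53], [-152.29, 152.29]. Speed limits (degrees/s): [136.94, 136.94, 159.86, 180, 180, 180].

INTERFACE

Orientations are given as [roll, pitch, yaw] about the fixed x, y, z axes, in that order (R = Rz(yaw) Ry(pitch) Rx(roll)).
In Python, from bench import sensors, optics, r gives the robot as it stands.
- The arm moves only by the tool apply_moves, never from a script. Its argument "targets" is a list of rows, each a list of 7 numbers: the shift along the tool's x, y, z in mm, then the turn, a rotation vector about the tool's x, y, z in rad, then the closure, from 0 (fully open) to 1 (shut). In form: [[x, y, z, wx, wy, wz, claw], ...]. A call has 1 to 20 rows; each row shifts and turns the commanded pose from where the row before left it, along the tool's axes as they then stand; what a row does not reach is not made up. A row lasts 1/8 s, in which the tool goes at most 62.5 mm and 10.7 degrees, less where a joint would pass 70% of its speed; a pose out of reach is approached as far as the arm can. A call is refused whole if a number of a shift passes 62.5 or a number of a turn 0.188, either way. A call with a gripper value outside its range is refused whole. The fingers move at their own pace and stop on an object; "force" is the grip in N (left out, the last holds). Time passes only in rows, so rows that do not move let the fingers close. It gives the time, the measured TCP pose, the force, the opening and the grip force at its end, in the units of the state.
- sensors.sense(): the state, without advancing time (a new reading comes with each control period).
- optics.snapshot(name): name is "scene" or "top"; returns the picture (480x640x3 uint8, red, green, blue); there is no depth.
- optics.get_calibration(name): a dict with "camera_matrix" (3x3 intrinsics, pixels), "dist_coeffs" ([k1, k2, p1, p2, k3] as OpenCV has them; the pictures are not rectified), "pose" (4x4, takes a point from camera to world coordinates). Camera axes: x right, y down, z forward; pixel columns grow to the right and rows downward; lengths in mm; the calibration is good to about 2 mm. A picture is of the moment at which its call begins. get_calibration takes no time and is no camera call.
- r.hand_in(): hands the job in; it is judged then, once.
The state is a dict: "time": time; "joint_pos": joint angles; "qd": joint speeds; "joint_efforts": joint torques, N m; "tool_pos": TCP position; "tcp_rot": TCP orientation; "ft_force": force on the tool from outside, world axes, zero at the start; "wrist_torque": the same for the moment, N m; "finger_gap": finger opening in mm; "grip_force": force on a finger pad.
Only numpy, scipy, OpenCV 4.12 (cv2) and the standard library are available. Lean on these libraries where they do the work, as an engineer would, in place of code of your own. Each camera call takes 0.05 s, during which the arm holds its last target. There are 200 camera calls.

## Working session

There is one attempt and no reset: what is moved stays moved. The work goes in short steps, Python scripts to look and compute and a tool call to move; the robot and the scene stay as the last step left them, time stands still between calls to the robot, and variables do not carry over. Pictures are saved under pics/ and viewed, at most 10 in all, crops included, and the job is handed in when it is done.

Besides the shell and the picture viewer there is one more tool, called after "Request:" in YAML: its name, and indented under it one key for each argument. apply_moves: Moves the arm, as the interface text tells. Its arguments: {"type":"object","properties":{"targets":{"type":"array"},"force":{"type":"number"}},"required":["targets"]}

```bash
mkdir -p pics; python3 - <<'E'
from bench import sensors, optics, r
import cv2, numpy as np
for n in ("scene","top"):
    im=optics.snapshot(n); cv2.imwrite(f"pics/{n}0.png",im[:,:,::-1])
    c=optics.get_calibration(n); print(n,np.round(c["camera_matrix"],1).tolist(),c["dist_coeffs"],np.round(c["pose"],3).tolist())
print(sensors.sense())
E
```

```text
scene [[474.9, 0.0, 323.5], [0.0, 474.9, 244.5], [0.0, 0.0, 1.0]] [-0.04867548  0.          0.          0.          0.        ] [[0.278, 0.604, -0.747, 1287.512], [0.961, -0.175, 0.215, -207.825], [-0.001, -0.777, -0.629, 732.984], [0.0, 0.0, 0.0, 1.0]]
top [[535.6, 0.0, 323.4], [0.0, 535.6, 235.6], [0.0, 0.0, 1.0]] [-0.06284848  0.          0.          0.          0.        ] [[0.014, -0.991, 0.132, 363.697], [-1.0, -0.011, 0.023, -24.564], [-0.021, -0.133, -0.991, 1252.511], [0.0, 0.0, 0.0, 1.0]]
{'time': 0.1, 'joint_pos': array([ 6.70703922e+01,  7.51181888e+00,  8.53249654e+01,  6.43193958e-04,
        8.72595057e+01, -4.89334017e+00]), 'qd': array([-0.06535452, -0.08468729, -0.20482974, -0.03201565,  0.07136989,
        0.03383072]), 'joint_efforts': array([ 1.35439976e-03, -5.70945168e+01, -5.01943231e+01, -5.94953326e-05,
        7.99393456e-03, -4.03730860e-05]), 'tool_pos': array([185.55487474, 570.06478881, 230.32003456]), 'tcp_rot': array([-1.79904116e+02, -8.85370387e-03,  1.61963694e+02]), 'ft_force': array([ 0.80183708, -0.30835905, -0.5465312 ]), 'wrist_torque': array([ 0.0292067 ,  0.01889132, -0.00853617]), 'grip_force': 0.0, 'finger_gap': 85.27731770512419}
```

View pics/scene0.png

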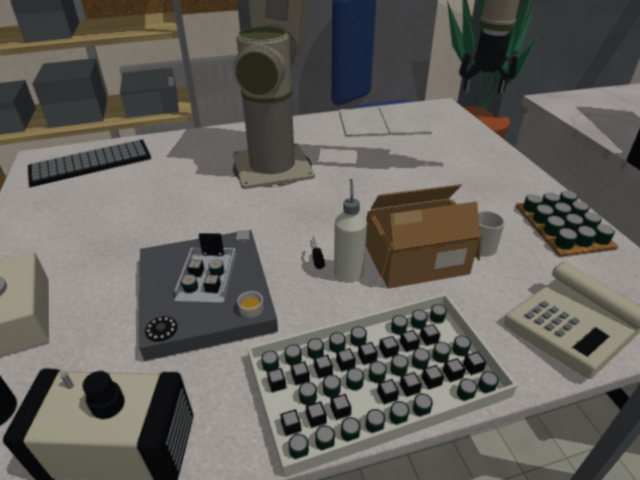

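View pics/top0.png

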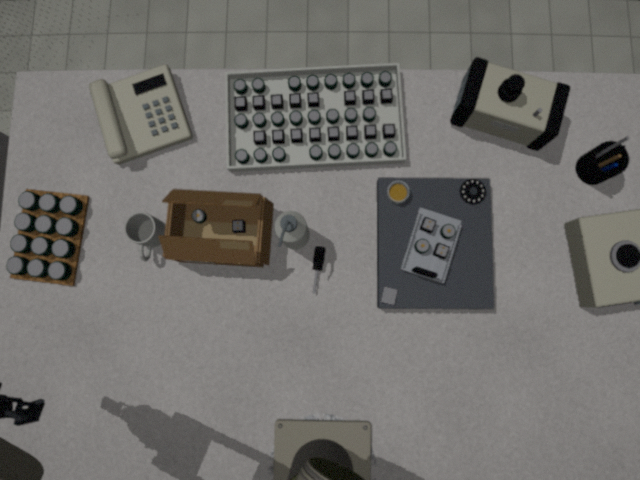

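The carton stands at upper left in the top view (px 165–272, 190–265). The bottle is at (291,230), the mug at (141,230), the plate at 378–493 × 178–308 and the tray at (432,245) with its black grip at (425,272). The two scene crops follow.

```bash
cat > h.py <<'E'
import cv2, numpy as np
from bench import sensors, optics, r
C={n:optics.get_calibration(n) for n in("scene","top")}
def ray(n,uv):
    c=C[n]; K=np.array(c["camera_matrix"]);P=np.array(c["pose"])
    q=cv2.undistortPoints(np.array([[uv]],float),K,np.array(c["dist_coeffs"]))[0,0]
    return P[:3,3],P[:3,:3]@np.array([q[0],q[1],1.])
def onz(n,uv,z):
    o,d=ray(n,uv); return o+d*(z-o[2])/d[2]
def tri(a,b): # pixel in scene, pixel in top
    o1,d1=ray("scene",a);o2,d2=ray("top",b)
    s=np.linalg.lstsq(np.c_[d1,-d2],o2-o1,rcond=None)[0]
    p,q=o1+d1*s[0],o2+d2*s[1]; return (p+q)/2,np.linalg.norm(p-q)
def proj(n,X):
    c=C[n];P=np.linalg.inv(np.array(c["pose"]))
    return cv2.projectPoints(np.array(X,float).reshape(-1,1,3),cv2.Rodrigues(P[:3,:3])[0],P[:3,3],np.array(c["camera_matrix"]),np.array(c["dist_coeffs"]))[0][:,0]
E
python3 - <<'E'
import cv2,numpy as np
s=cv2.imread("pics/scene0.png");t=cv2.imread("pics/top0.png")
out=np.zeros((600,800,3),np.uint8)
def put(im,x0,y0,w,h,k,X,Y):
    c=cv2.resize(im[y0:y0+h,x0:x0+w],None,fx=k,fy=k,interpolation=cv2.INTER_CUBIC)
    c=np.clip(c*1.6,0,255).astype(np.uint8)
    out[Y:Y+c.shape[0],X:X+c.shape[1]]=c
put(t,155,183,128,90,3,0,0)
put(s,358,180,130,105,3,400,0)
put(t,375,200,125,93,3,0,320)
put(s,135,225,140,93,2.8,400,320)
cv2.imwrite("pics/comp.png",out)
E
```

```text
(no output)
```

View pics/comp.png

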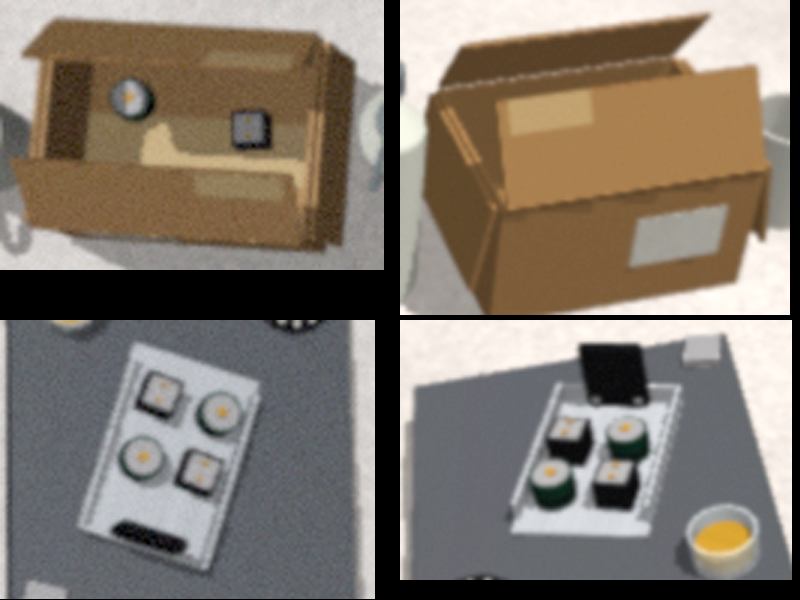

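The crops show the far flap's free edge in the scene view from about px (392,213) to (477,203) and the near flap's from (380,195) to (462,184). The tray lip is at top px (420,208)–(461,221), and the grip's top is at about (425,271).

```bash
python3 - <<'E'
from h import *
np.set_printoptions(suppress=True,precision=1)
P={"far_free_R":((391.7,213.3),(258.3,206.3)),"far_free_L":((477,202.7),(163.3,202)),
"far_h_R":((391.3,249.3),(262.3,194.7)),"far_h_L":((480.7,235),(170,189.7)),
"near_free_R":((379.7,195),(257.7,242.3)),"near_free_L":((462,184.3),(160,235.7)),"near_h_R":((371.3,210),(258.3,264.7)),
"lip_R":((175,300.7),(461,221)),"lip_L":((223.6,301.8),(420,208.3)),"griptop":((210.7,234.3),(425,271)),
"bottle_top":((351,180),(288,221)),"spout":((351,180),(288,232))}
for k,(a,b) in P.items():
    p,e=tri(a,b); print(k,p,e)
# masks
t=cv2.imread("pics/top0.png");hsv=cv2.cvtColor(t,cv2.COLOR_BGR2HSV)
m=cv2.inRange(t,(35,35,30),(105,100,95)); m[:, :365]=0;m[:,505:]=0;m[:165]=0;m[320:]=0
cs=cv2.findContours(cv2.morphologyEx(m,cv2.MORPH_CLOSE,np.ones((15,15))),0,2)[0];c=max(cs,key=cv2.contourArea)
b=cv2.boxPoints(cv2.minAreaRect(c));print("plate px",b.tolist());print("plate",[onz("top",q,45) for q in b])
# tray: bright low-sat inside plate
m=cv2.inRange(t,(115,115,115),(255,255,255));roi=np.zeros_like(m);roi[200:290,395:470]=255;m&=roi
cs=cv2.findContours(cv2.morphologyEx(m,cv2.MORPH_CLOSE,np.ones((15,15))),0,2)[0];c=max(cs,key=cv2.contourArea)
rr=cv2.minAreaRect(c);b=cv2.boxPoints(rr);print("tray px",b.tolist(),cv2.contourArea(c));print([onz("top",q,z) for q in b for z in(49,65)])
# grip black
m=cv2.inRange(t,(0,0,0),(32,32,32))
roi=np.zeros_like(m);roi[262:285,405:445]=255;m&=roi
rr=cv2.minAreaRect(max(cv2.findContours(m,0,2)[0],key=cv2.contourArea));print("grip",rr,onz("top",rr[0],109),onz("top",rr[0],80))
print("shape",[ (n,onz("top",uv,z)) for n,uv,z in(("mug",(141,229),85),("gauge",(389,296),54),("sd",(319,262),10),("sdfar",(319,248),10),("sdnear",(316,290),5),("jar",(399,192),71),("disc",(473,191),55),("bottle",(290,229),150))])
E
```

```text
far_free_R [568.1 139.1 176. ] 8.815723690523653
far_free_L [575.5 335.8 170.6] 1.7863626200822869
far_h_R [604.1 135.4 111.7] 2.156117983506217
far_h_L [613.3 339.1 112.1] 3.713480895547782
near_free_R [494.5 140.1 173.6] 12.389435224734566
near_free_L [504.5 338.3 173.4] 2.670344052537408
near_h_R [452.9 144.3 106.4] 6.141125190303196
lip_R [ 561.8 -310.    45.8] 0.6429220462252755
lip_L [ 590.4 -216.3   44.5] 0.6504518737341454
griptop [ 442.7 -217.   106.4] 1.67217962481574
bottle_top [526.2  67.7 242.5] 1.2541223621491089
spout [507.4  71.2 230.6] 7.389146385712302
plate px [[364.9200744628906, 165.003173828125], [489.8801574707031, 160.0047607421875], [495.9456481933594, 311.64215087890625], [370.9855651855469, 316.64056396484375]]
plate [array([690.9, -90.4,  45. ]), array([ 706.1, -380.4,   45. ]), array([ 357.7, -384.5,   45. ]), array([ 343.8, -105.1,   45. ])]
tray px [[400.4566345214844, 267.86627197265625], [419.9674987792969, 208.03289794921875], [459.0704650878906, 220.78387451171875], [439.5596008300781, 280.61724853515625]] 1510.0
[array([ 453.2, -170.7,   49. ]), array([ 452. , -168.7,   65. ]), array([ 590.2, -215.8,   49. ]), array([ 587.1, -213.3,   65. ]), array([ 561.7, -304.5,   49. ]), array([ 559.1, -300.8,   65. ]), array([ 425.5, -258.1,   49. ]), array([ 424.7, -255. ,   65. ])]
grip ((424.10003662109375, 272.20001220703125), (23.084627151489258, 4.743415355682373), 18.434946060180664) [ 440.  -213.7  109. ] [ 441.9 -218.5   80. ]
shape [('mug', array([530. , 410.8,  85. ])), ('gauge', array([ 389.9, -144.4,   54. ])), ('sd', array([467.5,  13.7,  10. ])), ('sdfar', array([500.3,  14.2,  10. ])), ('sdnear', array([402.7,  19.9,   5. ])), ('jar', array([ 622.1, -165.7,   71. ])), ('disc', array([ 629.9, -336.5,   55. ])), ('bottle', array([524. ,  70.9, 150. ]))]
```

Request:
apply_moves:
  targets:
    - [0,0,0,0,0,-0.131,1]
    - [0,0,0,0,0,-0.131,1]
    - [-26,-22.4,-2,0,0,0,1]
    - [-26,-22.4,-2,0,0,0,1]
    - [-26,-22.4,-2,0,0,0,1]
    - [-26,-22.4,-2,0,0,0,1]
    - [-26,-22.4,-2,0,0,0,1]
    - [-26,-22.4,-2,0,0,0,1]
    - [-26,-22.4,-2,0,0,0,1]
    - [-26,-22.4,-2,0,0,0,1]
    - [-26,-22.4,-2,0,0,0,1]
    - [-26,-22.4,-2,0,0,0,1]
    - [-26,-22.4,-2,0,0,0,1]
    - [-26,-22.4,-2,0,0,0,1]
    - [-26,-22.4,-2,0,0,0,1]
    - [-26,-22.4,-2,0,0,0,1]
    - [0,0,0,0,0,0,1]

```text
time: 2.22
tool_pos: [533.8, 236.3, 258.7]
tcp_rot: [-180.0, -0.0, 176.8]
ft_force: [0.3, 0.4, 1.1]
finger_gap: 0.1
grip_force: 0.0
```

Request:
apply_moves:
  targets:
    - [0,2,26,0,0,0,1]
    - [0,2,26,0,0,0,1]
    - [0,0,26,0,0,0,1]
    - [0,0,26,0,0,0,1]
    - [14,0,0,0,0,0,1]
    - [14,0,0,0,0,0,1]
    - [14,0,0,0,0,0,1]
    - [14,0,0,0,0,0,1]
    - [14,0,0,0,0,0,1]
    - [14,0,0,0,0,0,1]
    - [8,0,6,0,0,0,1]
    - [8,0,6,0,0,0,1]
    - [8,0,6,0,0,0,1]
    - [8,0,7,0,0,0,1]
    - [0,0,0,0,0,0,1]

```text
time: 4.1
tool_pos: [415.9, 248.0, 129.2]
tcp_rot: [-180.0, -0.1, 177.0]
ft_force: [0.0, 0.0, 0.4]
finger_gap: 0.1
grip_force: 0.0
```

Request:
apply_moves:
  targets:
    - [0,0,-30,0,0,0,1]
    - [0,0,-40,0,0,0,1]
    - [-29,0,-30,0,0,0,1]
    - [-29,0,0,0,0,0,1]
    - [-29,0,0,0,0,0,1]
    - [-29,0,24,0,0,0,1]
    - [0,0,25,0,0,0,1]
    - [0,0,25,0,0,0,1]
    - [-14,0,0,0,0,0,1]
    - [-14,0,0,0,0,0,1]
    - [-14,0,0,0,0,0,1]
    - [-14,0,0,0,0,0,1]
    - [-14,0,0,0,0,0,1]
    - [-14,0,0,0,0,0,1]
    - [-8,0,6,0,0,0,1]
    - [-8,0,6,0,0,0,1]
    - [-8,0,6,0,0,0,1]
    - [-8,0,7,0,0,0,1]
    - [0,0,0,0,0,0,1]

```text
time: 6.48
tool_pos: [648.7, 235.7, 130.0]
tcp_rot: [-180.0, -0.1, 177.0]
ft_force: [-0.2, 0.6, 0.1]
finger_gap: -0.2
grip_force: 0.0
```

```bash
python3 - <<'E'
from h import *
s=optics.snapshot("scene")[:,:,::-1]
cv2.imwrite("pics/scene1.png",cv2.resize(s[150:310,300:530],None,fx=3,fy=3))
E
```

```text
(no output)
```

View pics/scene1.png

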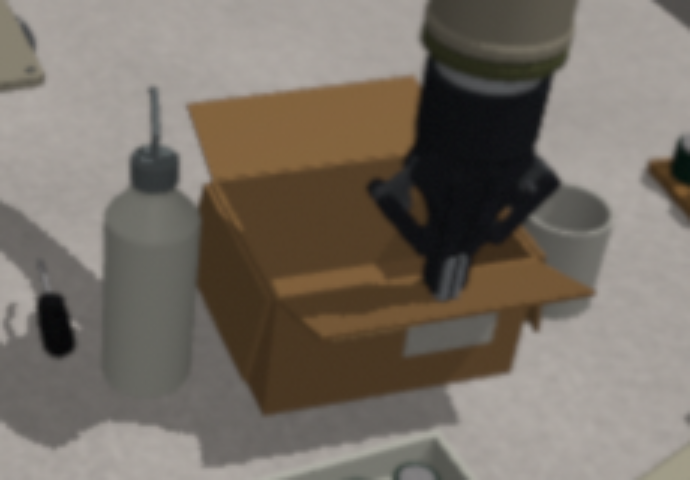

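The picture shows both long flaps folded well outwards (near flap edge at crop (190,105)–(415,78), far flap leaning out under the fingers), with the bottle and mug undisturbed. Next is the tray.

Request:
apply_moves:
  targets:
    - [0,0,-42,0,0,0,1]
    - [0,0,-42,0,0,0,1]
    - [0,0,-43,0,0,0,1]
    - [0,0,-43,0,0,0,1]
    - [0,0,0,0,0,0.183,1]
    - [0,0,0,0,0,0.183,1]
    - [0,0,0,0,0,0.183,1]
    - [0,0,0,0,0,0.183,1]
    - [0,0,0,0,0,0.183,1]
    - [0,0,0,0,0,0.183,1]
    - [0,0,0,0,0,0.183,1]
    - [0,0,0,0,0,0.183,1]
    - [0,0,0,0,0,0.183,1]
    - [0,0,0,0,0,0.182,1]

```text
time: 8.28
tool_pos: [648.6, 236.1, 301.8]
tcp_rot: [180.0, -0.0, 71.8]
ft_force: [0.1, -0.5, 0.1]
finger_gap: -0.2
grip_force: 0.0
```

Request:
apply_moves:
  targets:
    - [-35.3,-4.3,0,0,0,0,1]
    - [-35.3,-4.3,0,0,0,0,1]
    - [-35.3,-4.3,0,0,0,0,1]
    - [-35.3,-4.3,0,0,0,0,1]
    - [-35.3,-4.3,0,0,0,0,1]
    - [-35.3,-4.3,0,0,0,0,1]
    - [-35.3,-4.3,0,0,0,0,1]
    - [-35.3,-4.3,0,0,0,0,0.47]
    - [-35.3,-4.3,0,0,0,0,0.47]
    - [-35.3,-4.3,0,0,0,0,0.47]
    - [-35.3,-4.3,0,0,0,0,0.47]
    - [-35.3,-4.3,20,0,0,0,0.47]
    - [-35.3,-4.3,30,0,0,0,0.47]
    - [-35.3,-4.3,30,0,0,0,0.47]
    - [0,0,0,0,0,0,0.47]

```text
time: 10.15
tool_pos: [437.8, -216.8, 218.8]
tcp_rot: [-179.8, -0.0, 72.0]
ft_force: [-0.1, -0.1, -0.6]
finger_gap: 45.3
grip_force: 0.0
```

```bash
python3 - <<'E'
from h import *
s=optics.snapshot("scene")[:,:,::-1];t=optics.snapshot("top")[:,:,::-1]
o=np.zeros((600,800,3),np.uint8)
def put(im,x0,y0,w,h,k,X,Y):
    c=cv2.resize(im[y0:y0+h,x0:x0+w],None,fx=k,fy=k,interpolation=cv2.INTER_CUBIC);c=np.clip(c*1.6,0,255).astype(np.uint8);o[Y:Y+c.shape[0],X:X+c.shape[1]]=c
put(t,145,170,130,100,3,0,0);put(s,345,165,130,100,3,400,0);put(t,375,200,125,93,3,0,310);put(s,135,170,140,140,2,400,310)
cv2.imwrite("pics/comp2.png",o);print(sensors.sense()["joint_pos"])
E
```

```text
[-3.21355376e+01 -9.52363061e+00  1.03045385e+02  2.36707082e-02
  8.64535668e+01 -1.42636058e+01]
```

View pics/comp2.png

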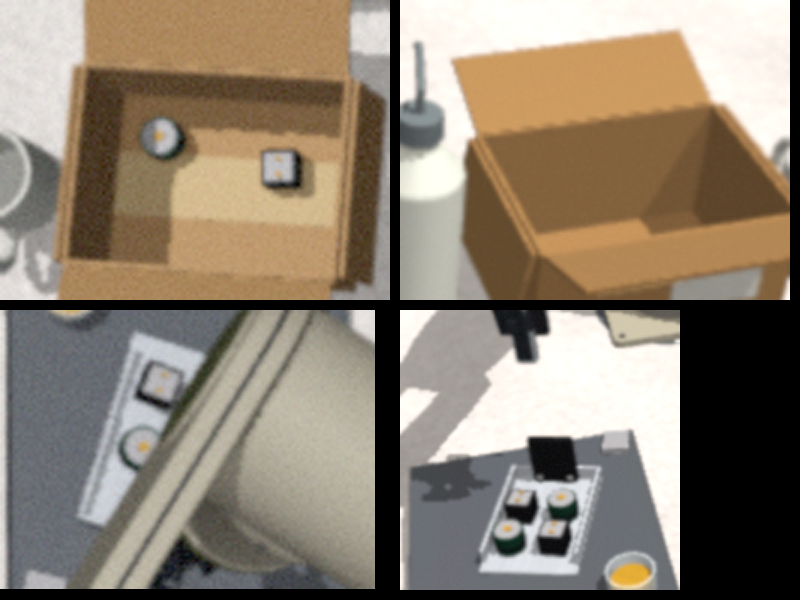

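Both flaps stand open with the mouth clear: rim corners in the top view are at about px (170,193), (263,196), (165,257) and (259,265). The tray is untouched and the fingers are above its grip.

Request:
apply_moves:
  targets:
    - [0,2,25,0,0,0,0.47]
    - [0,0,25,0,0,0,0.47]
    - [0,0,25,0,0,0,0.47]
    - [0,0,25,0,0,0,0.47]
    - [0,0,20,0,0,0,0.47]
    - [0,0,14,0,0,0,0.47]
    - [0,0,12,0,0,0,0.47]
    - [0,0,0,0,0,0,0.47]
  force: 100

```text
time: 11.25
tool_pos: [442.0, -216.2, 74.9]
tcp_rot: [-180.0, -0.0, 72.2]
ft_force: [-1.1, 0.1, -0.3]
finger_gap: 45.2
grip_force: 0.0
```

```bash
python3 - <<'E'
from h import *
np.set_printoptions(suppress=True,precision=1)
q=np.array([onz("top",u,110) for u in((170,192.7),(263.3,196),(165,257.3),(259.3,265))]);print(q,q.mean(0))
for n,pts in(("scene",[(363,185),(438,175.5)]),):
  for p in pts: print([onz(n,p,z) for z in(115,137,150)])
E
```

```text
[[607.9 341.2 110. ]
 [602.  134.4 110. ]
 [465.1 344.7 110. ]
 [451.1 138.6 110. ]] [531.5 239.7 110. ]
[array([358.6, 160.8, 115. ]), array([391.7, 147.7, 137. ]), array([411.2, 140. , 150. ])]
[array([368.2, 359. , 115. ]), array([400.9, 338.9, 137. ]), array([420.3, 326.9, 150. ])]
```

Request:
apply_moves:
  targets:
    - [0,0,2,0,0,0,1]
    - [0,0,0,0,0,0,1]
    - [0,0,0,0,0,0,1]
    - [0,0,0,0,0,0,1]
    - [0,0,0,0,0,0,1]
    - [0,0,0,0,0,0,1]
  force: 100

```text
time: 12.0
tool_pos: [442.5, -217.0, 74.0]
tcp_rot: [179.9, 0.0, 72.2]
ft_force: [-0.6, 0.8, 6.2]
finger_gap: 8.7
grip_force: 98.3
```

Request:
apply_moves:
  targets:
    - [0,0,-4,0,0,0,1]
    - [0,0,-8,0,0,0,1]
    - [0,0,-14,0,0,0,1]
    - [0,0,-18,0,0,0,1]
    - [0,0,-18,0,0,0,1]
    - [0,0,-18,0,0,0,1]
    - [0,0,-18,0,0,0,1]
    - [0,0,-18,0,0,0,1]
    - [0,0,-18,0,0,0,1]
    - [0,0,-18,0,0,0,1]
    - [0,0,-18,0,0,0,1]
    - [0,0,-18,0,0,0,1]
    - [0,0,-14,0,0,0,1]
    - [0,0,-10,0,0,0,1]
    - [0,0,-4,0,0,0,1]
    - [0,0,0,0,0,0,1]

```text
time: 14.0
tool_pos: [442.1, -216.6, 289.1]
tcp_rot: [-180.0, -0.0, 72.2]
ft_force: [0.3, 0.2, -3.6]
finger_gap: 8.8
grip_force: 97.5
```

```bash
python3 - <<'E'
from h import *
s=optics.snapshot("scene")[:,:,::-1]
cv2.imwrite("pics/lift.png",cv2.resize(s[60:320,100:420],None,fx=2,fy=2))
E
```

```text
(no output)
```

View pics/lift.png

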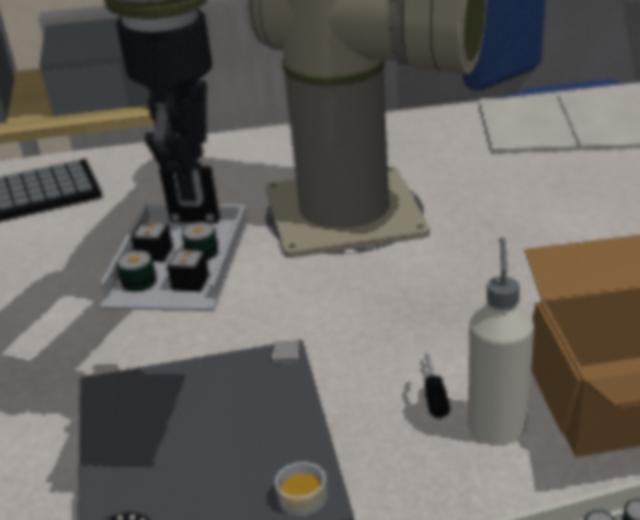

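The tray hangs level with all four rejects on it. The lip corners are at crop (103,307) and (213,309), and the bench is otherwise unchanged.

Request:
apply_moves:
  targets:
    - [5,-2.6,0,0,0,0,1]
    - [10,-5.3,0,0,0,0,1]
    - [15,-8,0,0,0,0,1]
    - [21,-11.1,0,0,0,0,1]
    - [21,-11.1,0,0,0,0,1]
    - [21,-11.1,0,0,0,0,1]
    - [21,-11.1,0,0,0,0,1]
    - [21,-11.1,0,0,0,0,1]
    - [21,-11.1,0,0,0,0,1]
    - [21,-11.1,0,0,0,0,1]
    - [21,-11.1,0,0,0,0,1]
    - [21,-11.1,0,0,0,0,1]
    - [21,-11.1,0,0,0,0,1]
    - [21,-11.1,0,0,0,0,1]
    - [21,-11.1,0,0,0,0,1]
    - [21,-11.1,0,0,0,0,1]
    - [21,-11.1,0,0,0,0,1]
    - [21,-11.1,0,0,0,0,1]
    - [21,-11.1,0,0,0,0,1]
    - [21,-11.1,0,0,0,0,1]

```text
time: 16.55
tool_pos: [364.6, 215.8, 289.4]
tcp_rot: [180.0, -0.0, 72.2]
ft_force: [0.2, -0.2, -3.1]
finger_gap: 8.5
grip_force: 97.5
```

Request:
apply_moves:
  targets:
    - [15,-8,0,0,0,0,1]
    - [10,-5.3,0,0,0,0,1]
    - [5,-2.6,0,0,0,0,1]
    - [0,0,0,0,0,-0.015,1]
    - [0,0,0,0,0,-0.03,1]
    - [0,0,0,0,0,-0.04,1]
    - [0,0,0,0,0,-0.045,1]
    - [0,0,0,0,0,-0.045,1]
    - [0,0,0,0,0,-0.04,1]
    - [0,0,0,0,0,-0.03,1]
    - [0,0,0,0,0,-0.017,1]
    - [0,0,0,0,0,0,1]

```text
time: 18.05
tool_pos: [359.8, 247.7, 289.3]
tcp_rot: [-180.0, 0.0, 87.2]
ft_force: [0.4, -0.2, -3.9]
finger_gap: 8.8
grip_force: 97.6
```

```bash
python3 - <<'E'
from h import *
from scipy.spatial.transform import Rotation as R
np.set_printoptions(suppress=True,precision=2)
s=sensors.sense();T=s["tool_pos"];Q=R.from_euler("xyz",s["tcp_rot"],degrees=True)
print(T,s["tcp_rot"],s["joint_pos"])
# lip in tool frame: along tool y 143, tool z: lip is 25 below TCP when level
L=np.array([0,143,25.]) 
print("lip",T+Q.apply(L))
C0=np.array([533,240,110.]);a=np.radians(-2.8);u=np.array([np.cos(a),np.sin(a),0])
for x,h,th in((-35,60,0),(-35,60,10),(-35,45,22),(-30,35,30),(-30,35,36)):
    Qn=R.from_euler("z",a)*R.from_euler("y",th,degrees=True)*R.from_matrix(np.array([[0,1,0],[1,0,0],[0,0,-1.]]))
    Tn=C0+u*x+[0,0,h]-Qn.apply(L)
    print(x,h,th,"TCP",Tn,"from now in tool axes",Q.inv().apply(Tn-T))
print(proj("scene",T+Q.apply(L)))
E
```

```text
[359.84 247.68 289.3 ] [-180.      0.     87.18] [ 27.81 -19.44 104.33  -0.    95.11  30.63]
lip [502.67 240.65 264.3 ]
-35 60 0 TCP [355.21 248.7  195.  ] from now in tool axes [ 0.79 -4.67 94.3 ]
-35 60 10 TCP [361.72 248.38 219.45] from now in tool axes [ 0.79  1.84 69.85]
-35 45 22 TCP [374.97 247.73 231.75] from now in tool axes [ 0.79 15.11 57.55]
-30 35 30 TCP [391.83 246.9  238.15] from now in tool axes [ 0.8  31.99 51.15]
-30 35 36 TCP [402.16 246.4  249.28] from now in tool axes [ 0.8  42.33 40.02]
[[426.7  153.22]]
```

Request:
apply_moves:
  targets:
    - [0.8,-1,8,0,0,0,1]
    - [0,-1,14,0,0,0,1]
    - [0,-1,16,0,0,0,1]
    - [0,-1,16,0,0,0,1]
    - [0,0,16,0,0,0,1]
    - [0,0,14,0,0,0,1]
    - [0,0,8,0,0,0,1]
    - [0,0.8,-4.3,0.03,0,0,1]
    - [0,1.5,-8.6,0.06,0,0,1]
    - [0,1.5,-8.6,0.06,0,0,1]
    - [0,1.5,-8.6,0.06,0,0,1]
    - [0,1.5,-8.6,0.06,0,0,1]
    - [0,0.8,-4.3,0.03,0,0,1]
    - [0,2.5,8,0,0,0,1]
    - [0,2.5,8,0,0,0,1]
    - [0,2.5,8,0,0,0,1]
    - [0,0,0,0,0,0,1]

```text
time: 20.18
tool_pos: [367.7, 248.0, 212.7]
tcp_rot: [-162.7, 0.0, 87.2]
ft_force: [-0.5, -0.1, -3.1]
finger_gap: 8.4
grip_force: 97.8
```

```bash
cat > lip.py <<'E'
from h import *
from scipy.spatial.transform import Rotation as R
np.set_printoptions(suppress=True,precision=2)
s=sensors.sense();T=s["tool_pos"];Q=R.from_euler("xyz",s["tcp_rot"],degrees=True)
l=T+Q.apply([0,143,25.]);C0=np.array([533,240,110.])
print("lip",l,"in mouth",R.from_euler("z",2.8,degrees=True).apply(l-C0),"tilt",np.degrees(np.arccos(-Q.apply([0,0,1])[2])),s["joint_pos"],s["time"])
E
python3 lip.py
```

```text
lip [496.69 241.69 146.32] in mouth [-36.35  -0.09  36.32] tilt 17.275514974061064 [21.55 -1.62 98.35  7.08 99.04 24.48] 20.175
```

Request:
apply_moves:
  targets:
    - [0,0.8,-4.3,0.03,0,0,1]
    - [0,0.8,-4.3,0.03,0,0,1]
    - [0,0.8,-4.3,0.03,0,0,1]
    - [0,0.8,-4.3,0.03,0,0,1]
    - [0,0.8,-4.3,0.03,0,0,1]
    - [0,0.8,-4.3,0.03,0,0,1]
    - [0,0.8,-4.3,0.03,0,0,1]
    - [0,0.8,-4.3,0.03,0,0,1]
    - [0,0.8,-4.3,0.03,0,0,1]
    - [0,0.8,-4.3,0.03,0,0,1]
    - [0,0.8,-4.3,0.03,0,0,1]
    - [0,0.8,-4.3,0.03,0,0,1]
    - [0,0,0,0,0,0,1]
    - [0,0,0,0,0,0,1]
    - [0,0,0,0,0,0,1]
    - [0,0,0,0,0,0,1]

```text
time: 22.18
tool_pos: [400.0, 246.7, 255.5]
tcp_rot: [-142.2, -0.0, 87.2]
ft_force: [0.3, 0.2, -2.1]
finger_gap: 8.7
grip_force: 98.3
```

```bash
python3 lip.py; python3 - <<'E'
from h import *
s=optics.snapshot("scene")[:,:,::-1]
cv2.imwrite("pics/pour.png",cv2.resize(s[110:310,300:530],None,fx=3,fy=3))
E
```

```text
lip [497.6  241.95 148.14] in mouth [-35.46   0.22  38.14] tilt 37.792080747625775 [ 16.31  19.19  77.2   13.29 119.17  21.87] 22.175
```

View pics/pour.png

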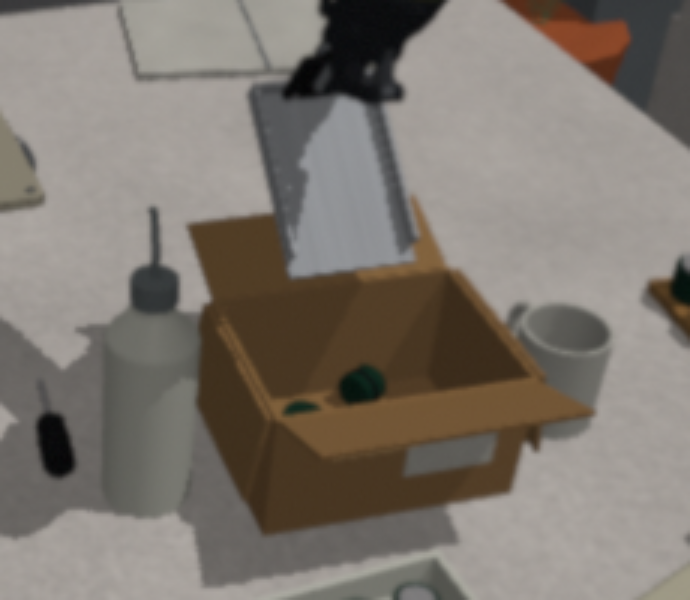

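The tray is empty and tipped over the mouth (lip at crop (290,272)–(410,260)). The rejects lie inside the carton, the flaps are still out, and the bottle and mug are standing. I'll return the tray.

Request:
apply_moves:
  targets:
    - [0,-1.5,8.6,-0.06,0,0,1]
    - [0,-1.5,8.6,-0.06,0,0,1]
    - [0,-1.5,8.6,-0.06,0,0,1]
    - [0,-1.5,8.6,-0.06,0,0,1]
    - [0,-1.5,8.6,-0.06,0,0,1]
    - [0,-1.5,8.6,-0.06,0,0,1]
    - [0,-1.5,8.6,-0.06,0,0,1]
    - [0,-1.5,8.6,-0.06,0,0,1]
    - [0,-1.5,8.6,-0.06,0,0,1]
    - [0,-1.5,8.6,-0.06,0,0,1]
    - [0,-1.5,8.6,-0.06,0,0,1]
    - [0,0,-15,0,0,0,1]
    - [0,0,-25,0,0,0,1]
    - [0,0,-25,0,0,0,1]
    - [0,0,-25,0,0,0,1]
    - [0,0,-20,0,0,0,1]
    - [0,0,-5,0,0,0,1]
    - [0,0,0,0,0,0,1]

```text
time: 24.48
tool_pos: [352.4, 249.0, 289.1]
tcp_rot: [-180.0, -0.0, 87.2]
ft_force: [0.8, -0.1, -1.4]
finger_gap: 8.4
grip_force: 98.4
```

```bash
python3 lip.py; python3 - <<'E'
from h import *
t=cv2.cvtColor(optics.snapshot("top"),cv2.COLOR_RGB2BGR)
# plate edges from darkness profile
g=cv2.cvtColor(t,cv2.COLOR_BGR2GRAY).astype(float)
for r0 in(210,240,290):
    row=g[r0-2:r0+3].mean(0); d=np.diff(row); l=360+np.argmin(d[360:395]); rr=480+np.argmax(d[480:510]); print(r0,l,rr,onz("top",(l+.5,r0),45)[:2],onz("top",(rr+.5,r0),45)[:2])
for c0 in(410,450,480):
    col=g[:,c0-2:c0+3].mean(1);d=np.diff(col); l=165+np.argmin(d[165:190]);b=295+np.argmax(d[295:320]);print(c0,l,b,onz("top",(c0,l+.5),45)[:2],onz("top",(c0,b+.5),45)[:2])
E
```

```text
lip [495.25 241.95 264.08] in mouth [-37.8    0.1  154.08] tilt 0.013813734215719648 [ 28.42 -20.33 105.03   0.01  95.3   31.23] 24.475
210 376 491 [ 585.28010205 -117.09541101] [ 588.20321652 -380.46442405]
240 376 492 [ 516.1507556  -117.12054255] [ 519.00690721 -380.76640961]
290 376 495 [ 403.13956538 -117.26625012] [ 405.90556006 -384.61456202]
410 177 308 [ 662.23458033 -194.34271341] [ 362.81114267 -192.12546271]
450 177 312 [ 663.27626519 -286.67416235] [ 354.87041762 -281.41178903]
480 178 312 [ 661.75904956 -356.06342601] [ 355.48341671 -348.60716215]
```

Request:
apply_moves:
  targets:
    - [0,0,0,0,0,0.066,1]
    - [0,0,0,0,0,0.066,1]
    - [0,0,0,0,0,0.066,1]
    - [0,0,0,0,0,0.064,1]
    - [-13.4,7.4,0,0,0,0,1]
    - [-13.4,7.4,0,0,0,0,1]
    - [-30.2,16.5,0,0,0,0,1]
    - [-30.2,16.5,0,0,0,0,1]
    - [-30.2,16.5,0,0,0,0,1]
    - [-30.2,16.5,0,0,0,0,1]
    - [-30.2,16.5,0,0,0,0,1]
    - [-30.2,16.5,0,0,0,0,1]
    - [-30.2,16.5,0,0,0,0,1]
    - [-30.2,16.5,0,0,0,0,1]
    - [-30.2,16.5,0,0,0,0,1]
    - [-30.2,16.5,0,0,0,0,1]
    - [-30.2,16.5,0,0,0,0,1]
    - [-30.2,16.5,0,0,0,0,1]
    - [-13.4,7.4,0,0,0,0,1]
    - [-13.4,7.4,0,0,0,0,1]

```text
time: 27.02
tool_pos: [441.3, -217.5, 288.9]
tcp_rot: [-180.0, -0.0, 72.2]
ft_force: [0.2, 0.1, -2.2]
finger_gap: 8.9
grip_force: 98.2
```

Request:
apply_moves:
  targets:
    - [0,0,10,0,0,0,1]
    - [0,0,25,0,0,0,1]
    - [0,0,30,0,0,0,1]
    - [0,0,30,0,0,0,1]
    - [0,0,30,0,0,0,1]
    - [0,0,30,0,0,0,1]
    - [0,0,22,0,0,0,1]
    - [0,0,14,0,0,0,1]
    - [0,0,6,0,0,0,1]
    - [0,0,0,0,0,0,1]

```text
time: 28.28
tool_pos: [441.8, -216.5, 92.2]
tcp_rot: [180.0, -0.0, 72.2]
ft_force: [-0.1, 0.1, -1.5]
finger_gap: 8.6
grip_force: 98.2
```

Request:
apply_moves:
  targets:
    - [0,0,6,0,0,0,1]
    - [0,0,5,0,0,0,1]
    - [0,0,4,0,0,0,1]
    - [0,0,2,0,0,0,1]
    - [0,0,1,0,0,0,1]
    - [0,0,0,0,0,0,1]

```text
time: 29.02
tool_pos: [441.8, -216.8, 74.2]
tcp_rot: [180.0, 0.0, 72.2]
ft_force: [-0.1, 0.2, -1.8]
finger_gap: 9.0
grip_force: 98.2
```

Request:
apply_moves:
  targets:
    - [0,0,0.7,0,0,0,1]
    - [0,0,0.7,0,0,0,1]
    - [0,0,0,0,0,0,1]

```text
time: 29.4
tool_pos: [442.0, -216.9, 74.0]
tcp_rot: [180.0, 0.0, 72.2]
ft_force: [-4.9, 2.5, 10.1]
finger_gap: 8.9
grip_force: 100.1
```

Contact is made, so I'll release to a partial opening, rise straight up and look.

Request:
apply_moves:
  targets:
    - [0,0,-0.7,0,0,0,1]
    - [0,0,0,0,0,0,0.5]
    - [0,0,0,0,0,0,0.5]
    - [0,0,0,0,0,0,0.5]
    - [0,0,0,0,0,0,0.5]
    - [0,0,-10,0,0,0,0.5]
    - [0,0,-25,0,0,0,0.5]
    - [0,0,-35,0,0,0,0.5]
    - [0,0,-35,0,0,0,0.5]
    - [0,0,-35,0,0,0,0.5]
    - [-40,-40,-30,0,0,0,0.5]
    - [-40,-40,0,0,0,0,0.5]
    - [-40,-10,0,0,0,0,0.5]
    - [-40,0,0,0,0,0,0.5]
    - [0,0,0,0,0,0,0.5]
    - [0,0,0,0,0,0,0.5]

```text
time: 31.4
tool_pos: [308.3, -340.7, 243.0]
tcp_rot: [180.0, -0.0, 72.1]
ft_force: [-0.2, 0.1, 0.3]
finger_gap: 42.7
grip_force: 0.0
```

```bash
python3 - <<'E'
from h import *
s=optics.snapshot("scene")[:,:,::-1];t=optics.snapshot("top")[:,:,::-1]
o=np.zeros((600,800,3),np.uint8)
def put(im,x0,y0,w,h,k,X,Y):
    c=cv2.resize(im[y0:y0+h,x0:x0+w],None,fx=k,fy=k,interpolation=cv2.INTER_CUBIC);c=np.clip(c*1.6,0,255).astype(np.uint8);o[Y:Y+c.shape[0],X:X+c.shape[1]]=c
put(t,120,165,390,150,2,0,0);put(s,130,165,390,145,2,0,305)
cv2.imwrite("pics/end.png",o)
E
```

```text
(no output)
```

View pics/end.png

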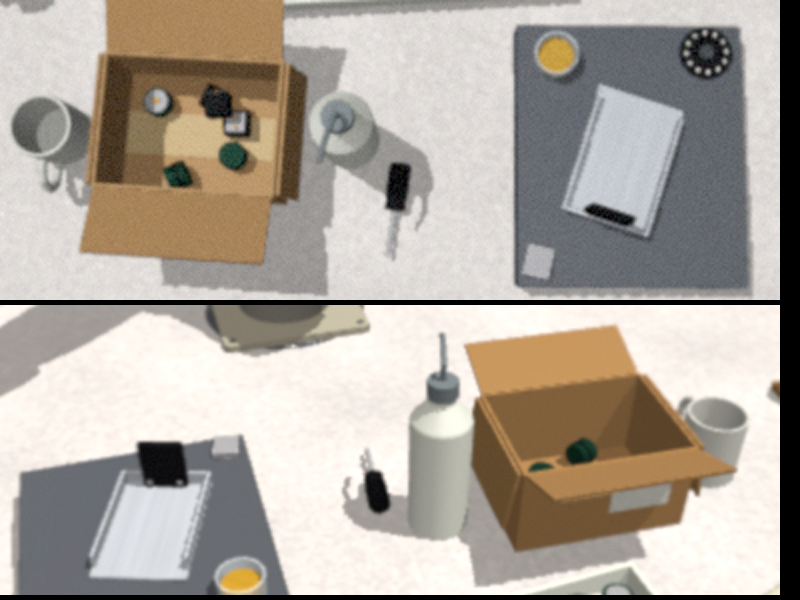

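The tray lies empty and flat on the plate, the bystanders are unmoved and the flaps are out. Only five pieces are clear in the carton, so I'll zoom in for the sixth.

```bash
python3 - <<'E'
from h import *
t=np.mean([optics.snapshot("top")[:,:,::-1].astype(float) for _ in range(6)],0)
c=cv2.resize(t[188:268,162:270],None,fx=7,fy=7,interpolation=cv2.INTER_CUBIC)
cv2.imwrite("pics/zoom.png",np.clip(255*(np.clip(c,0,255)/255)**.55,0,255).astype(np.uint8))
E
```

```text
(no output)
```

View pics/zoom.png

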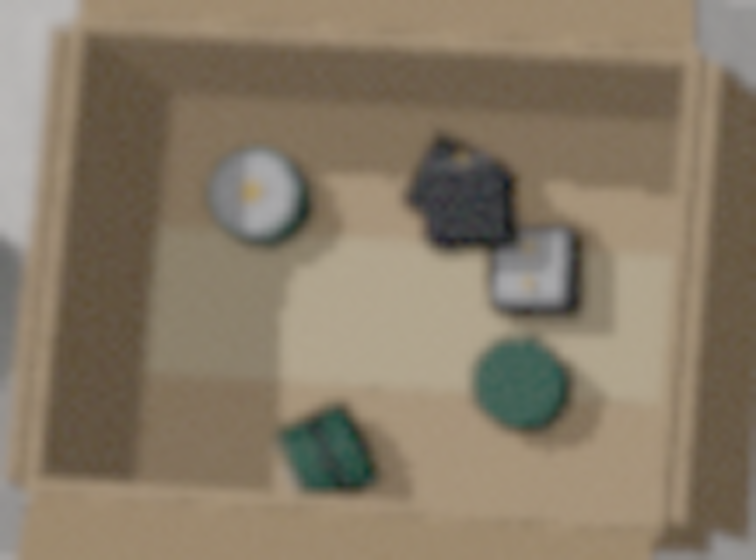

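The zoom shows three green cans and three black blocks in the carton. Two of the blocks are stacked at (460,195), so all four rejects plus the two earlier ones are inside.

```bash
python3 -c "
from bench import r
print(r.hand_in())"
```

```text
the job is handed in; nothing more can be done
None
```

I handed the job in after about 32 s of robot time: both flaps are folded out, all four rejects are in the carton (two black blocks look stacked), the empty tray is flat on the plate and released, and the bystanders look unmoved; the hand-in gave no verdict.

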